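# Index the bottle carousel to its next stop

### The arm

A 6-joint arm with a two-finger parallel gripper is mounted at the origin on a cart in front of the work surface, level with it; the furniture and walls round the work are solid. World frame = base frame: x ahead of the robot, y to its left, z up, the work surface at z = 0. Lengths are in m, angles in degrees, forces in N, time in s.
With the tool pointing down it reaches from about 0.375 to 0.9 m from the base axis. Payload 3.1 kg.
Tool frame: the origin (TCP) lies on the centre line of the jaws, within the pads' length; the fingertips stand finger_overhang ahead of it and the grasp point (between the pads) lies 5 mm behind it (finger_overhang is the distance from the TCP to the fingertips, in m); z points along the fingers, y is the line along which they close (so a half turn about z gives the same grasp; the last joint's range is limited). The gripper opens to 87 mm and grips with 3 to 60 N. Pads are 19 mm wide; open, the fingers measure 117 mm over their backs; the gripper's body (75 mm by 190 mm) begins 51 mm behind the grasp point.
Start: joints at [63.799, 30.224, 82.088, -0, 67.689, -10.227], TCP at [0.172, 0.601, 0.237] pointing down, gripper open.
Joint ranges: [-176.69, 176.69], [-43.24, 126.21], [12.49, 139.97], [-82, 262], [0, 151.66], [-163.58, 163.58]. Speed limits (degrees/s): [159.86, 159.86, 180, 180, 180, 180].

### API

Orientations are given as a 3x3 rotation matrix whose columns are the frame's x, y, z axes.
In Python, from rig import read_state, capture, calibration, hand_in, finger_overhang gives the robot as it stands.
- The arm moves only by the tool send_rows, never from a script. Its argument "plan" is a list of rows, each a list of 5 numbers: the closure in counts, from 0 (fully open) to 255 (shut), then the shift along the tool's x, y, z in m, then the turn about the tool's z in rad. A call has 1 to 20 rows; each row shifts and turns the commanded pose from where the row before left it, along the tool's axes as they then stand; what a row does not reach is not made up. A row lasts 1/12 s, in which the tool goes at most 41.7 mm and 7.16 degrees, less where a joint would pass 70% of its speed; a pose out of reach is approached as far as the arm can. A call is refused whole if a number of a shift passes 0.0417 or a number of a turn 0.125, either way. A call with a gripper value outside its range is refused whole. The fingers move at their own pace and stop on an object; the grip force is fixed at half the most. Time passes only in rows, so rows that do not move let the fingers close. It gives the time, the measured TCP pose, the force, the opening and the grip force at its end, in the units of the state.
- read_state(): the state, without advancing time (a new reading comes with each control period).
- capture(name): name is "side" or "top" or "wrist"; returns (picture, depth): 400x640x3 uint8, blue, green, red; 400x640 float32, m along the optical axis (not along the pixel's ray), 0 where there is no reading.
- calibration(name): a dict with "fx", "fy", "cx", "cy" (pixels), "dist_coeffs" ([k1, k2, p1, p2, k3] as OpenCV has them; the pictures are not rectified), "xyz" and "rotation" of the camera in the world. Camera axes: x right, y down, z forward; pixel columns grow to the right and rows downward; lengths in m; the calibration is good to about 2 mm. A picture is of the moment at which its call begins: read the wrist's pose just before it. calibration takes no time and is no camera call; for the wrist camera it gives the pose at the moment of the call.
- hand_in(): hands the job in; it is judged then, once.
The state is a dict: "time_s": time; "joint_positions": joint angles; "qvel": joint speeds; "tau": joint torques, N m; "position": TCP position; "tcp_rot": TCP orientation; "force": force on the tool from outside, world axes, zero at the start; "moment": the same for the moment, N m; "opening": opening from 0.0 (shut) to 1.0 (fully open); "grasp_force": force on a finger pad.
Only numpy, scipy, OpenCV 4.12 (cv2) and the standard library are available. Lean on these libraries where they do the work, as an engineer would, in place of code of your own. Each camera call takes 0.05 s, during which the arm holds its last target. There are 200 camera calls.

### The job

Bring the next bottle round to the front of the little bottle carousel: draw its spring index pin up out of the hole it sits in, swing the turntable anticlockwise as seen from above to the next curved stop plate, and let the pin drop fully home in that plate's hole, then let go. Feel for the hole with the pin riding lightly and never force the pin against the steel; keep the bottles standing in their pockets and leave the stapler, the medicine box and the stamp where they are.

Things in the scene. Friction and masses are not known exactly. Their poses are not given: they have to be found in the camera images.
- carousel: Fixed round base of a bottle carousel: grey disc 304 mm across, 12 mm high; origin on the turning axis at its underside, on the table, z up. On it lie two curved steel plates, 10 mm thick (tops at z = 22 mm), from 114 to 146 mm off the axis, each with one upright bore 10 mm across, 130 mm off the axis. Its own -x side is the front, towards the robot.
- first_bore (a point): Mouth of the bore in the first, short curved plate (z = 22 mm), in which the pin starts: 150 degrees from the base's x axis, anticlockwise from above. This plate reaches 9 degrees either side of it.
- stop_middle (a point): Fixed point on the base, at z = 22 mm, 60 degrees anticlockwise of first_bore. The next stop plate was clamped by hand, so its bore lies anywhere within 9 degrees (20 mm) of this point either way along the 130 mm circle. The plate reaches 24 degrees before its bore and 22 past it. Between the two plates it is 10 mm lower: a pin let down there catches on the plate's end.
- turntable (a joint): Angle (rad) of the white tray (190 mm across, rim to z = 40 mm, hub to 50 mm) that turns on the base; 0 at the start, grows anticlockwise from above, stops at -0.3 and 1.7. Friction about 0.12 N m (1 N at the pin). Bottles stand in three of its six pockets, tops at z = 97 mm. An arm on it ends in a 28 mm round boss (z = 26 to 45 mm) that carries the index pin.
- index_pin (a joint): Lift (m) of the spring index pin: 0 fully down, 0.018 at its upper stop. A spring and its weight press it down with 5 N at 0 and 9 N at 0.018. The round-nosed steel shank, 8 mm across, stands 9 mm deep in a bore at 0, so it must rise more than 9 mm to leave it, and it reads 0.009 riding on a plate. Play in a bore is 1 mm either way. More than 30 N against the plates harms it.
- knob_top (a point): Centre of the top face of the pin's upright black ribbed knob: round, 24 mm across, 28 mm high, 130 mm from the turning axis, on the side towards the robot; top at z = 77 mm with the pin fully down (underside at 49 mm, 4 mm above the boss). It rises with the pin and travels with the turntable.
- bottle_front: Loose tablet bottle with screw cap, 43 mm across, 77 mm high, 60 g, origin at the centre of its underside, z up; stands in the tray pocket that faces the front (180 degrees) at the start.
- bottle_next: Loose tablet bottle of the same size, in the pocket at 120 degrees, which comes to the front.
- bottle_rear: Loose tablet bottle of the same size, in the pocket at 60 degrees.
- stapler: Bystander: desk stapler 32 x 133 x 52 mm lying loose at the right front of the table, origin at the centre of its underside.
- box_a: Bystander: flat medicine box 55 x 110 x 35 mm lying loose to the right of the carousel, origin at the centre of its underside.
- stamp: Bystander: rubber stamp on a wooden mount, 26 x 50 x 72 mm, standing loose to the left of the carousel, origin at the centre of its underside.
Things that resemble listed ones, but are neither listed nor needed, are in the scene too. Leave any green or yellow look-alike of the bottle_next alone.

How it is judged:
By the outcome, as a careful person would: the job done as asked, in the order asked, and still so for the second after the job is handed in, with the robot touching nothing.
It also fails if it takes over 54 s, if anything falls off the work surface, if the arm or the gripper's body presses on something with over 40 N, if the wrist force passes 120 N, or if a joint passes its speed limit or range.

## Working session

There is one attempt and no reset: what is moved stays moved. The work goes in short steps, Python scripts to look and compute and a tool call to move; the robot and the scene stay as the last step left them, time stands still between calls to the robot, and variables do not carry over. Pictures are saved under pics/ and viewed, at most 10 in all, crops included, and the job is handed in when it is done.

Besides the shell and the picture viewer there is one more tool, called after "Request:" as name([rows], argument=value, ...), one row to a line, values as JSON. send_rows: Moves the arm, as the interface text tells. Its arguments: {"type":"object","properties":{"plan":{"type":"array","items":{"type":"array","items":{"type":"number"}}}},"required":["plan"]}

```bash
ls; mkdir -p pics
cat > h.py <<'E'
import numpy as np,cv2
from rig import *
def cal(n):
    c=calibration(n);K=np.array([[c['fx'],0,c['cx']],[0,c['fy'],c['cy']],[0,0,1.]])
    return K,np.array(c['dist_coeffs'],float),np.array(c['xyz']),np.array(c['rotation']).reshape(3,3)
def ray(c,px):
    K,d,t,R=c
    u=cv2.undistortPoints(np.array([[px]],float),K,d)[0,0]
    return t,R@np.array([u[0],u[1],1.])
def atz(c,px,z):
    t,r=ray(c,px);return t+r*(z-t[2])/r[2]
def proj(c,P):
    K,d,t,R=c
    q=(R.T@(np.atleast_2d(P)-t).T).T
    return cv2.projectPoints(q,np.zeros(3),np.zeros(3),K,d)[0][:,0]
E
python3 - <<'E'
from h import *
print(finger_overhang if not callable(finger_overhang) else finger_overhang());s=read_state();print(s)
for n in('top','side'):
    p,d=capture(n);cv2.imwrite(f'pics/{n}0.png',p);np.savez(f'{n}0.npz',p=p,d=d);print(n,cal(n))
E
```

```text
pics
0.014
{'time_s': 0.0, 'joint_positions': array([ 6.38015748e+01,  3.02788797e+01,  8.21579845e+01, -1.30509368e-04,
        6.76876781e+01, -1.02283071e+01]), 'qvel': array([ 0.13025248,  0.05125848, -0.00530391, -0.04242429,  0.0865994 ,
        0.00633804]), 'tau': array([-3.00026404e-04, -4.40048110e+01, -1.76588738e+01,  6.30615139e-02,
        5.84399840e-02, -1.90699948e-04]), 'position': array([0.17162401, 0.6002352 , 0.23556365]), 'tcp_rot': array([[-9.61405375e-01,  2.75134127e-01, -9.57744625e-04],
       [ 2.75135526e-01,  9.61403471e-01, -1.95130233e-03],
       [ 3.83909145e-04, -2.13950212e-03, -9.99997638e-01]]), 'force': array([-0.94151823, -0.01448379,  0.33567217]), 'moment': array([0.02416073, 0.02487709, 0.00377105]), 'grasp_force': 0.0, 'opening': 0.9994476370180526}
top (array([[383.33947388,   0.        , 324.07815903],
       [  0.        , 383.33947388, 195.66671364],
       [  0.        ,   0.        ,   1.        ]]), array([-0.01936031,  0.        ,  0.        ,  0.        ,  0.        ]), array([ 0.36728631, -0.02170242,  1.05588636]), array([[ 0.01100834, -0.99081158,  0.13480069],
       [-0.99982865, -0.01291307, -0.01326379],
       [ 0.01488261, -0.13463158, -0.99078396]]))
side (array([[392.69097799,   0.        , 315.21280481],
       [  0.        , 392.69097799, 195.5033402 ],
       [  0.        ,   0.        ,   1.        ]]), array([-0.07194991,  0.        ,  0.        ,  0.        ,  0.        ]), array([0.41866746, 0.83969696, 0.6442279 ]), array([[-0.99431106, -0.04207772,  0.09785181],
       [-0.10521029,  0.53134338, -0.84059801],
       [-0.01662246, -0.84611091, -0.53274761]]))
```

View pics/top0.png

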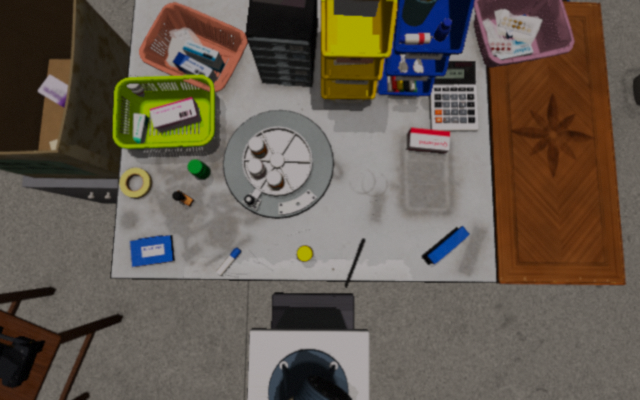

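View pics/side0.png

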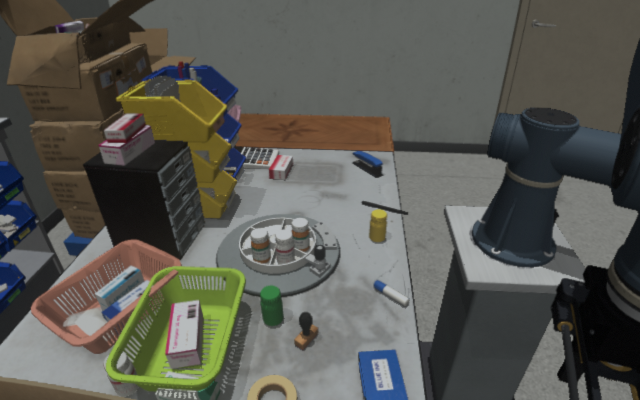

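Top view: the carousel disc is at about (278,163), the black pin knob on its boss at (250,200), and the stop plate with its bore at (297,202). Things that could be taken for the knob are the stamp's dark grip at (180,196) and the dark bottle caps at (258,150), (257,170) and (275,182). The green look-alike is at (198,168) and the yellow one at (305,253). I choose (250,200), on the outer arm, and check it in a crop.

Run:
```python
import cv2
p=cv2.imread('pics/top0.png')
cv2.imwrite('pics/crop0.png',cv2.resize(p[105:225,165:345],None,fx=4.4,fy=4.4,interpolation=cv2.INTER_CUBIC))
```

```text
(no output)
```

View pics/crop0.png

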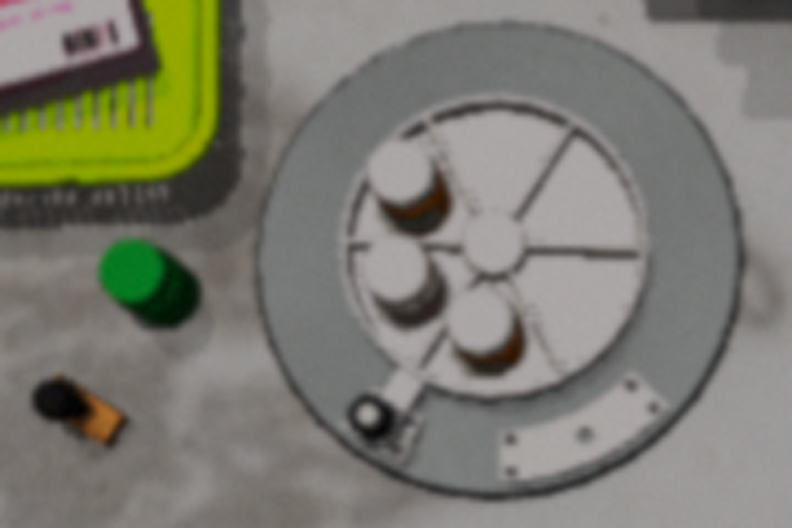

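The crop shows the knob's white-capped top at crop (370,418), full picture (249,200). The stop plate's bore is at crop (585,434), full picture (298,203.6), and the disc's centre is at crop (500,258). All three white-capped bottles are in the tray.

Run:
```python
from h import *
c=cal('top');f=lambda u,v:(165+(u+.5)/4.4-.5,105+(v+.5)/4.4-.5)
# disc rim fit with z=12mm: points on edge
E=[atz(c,f(*q),.012)[:2] for q in((257,255),(742,260),(499,497),(505,22),(330,85),(672,430))]
A=np.array([[2*x,2*y,1] for x,y in E]);s=np.linalg.lstsq(A,[x*x+y*y for x,y in E],rcond=None)[0]
print('disc',s[:2],np.sqrt(s[2]+s[0]**2+s[1]**2)); C=s[:2]
h=atz(c,f(495,242),.05)[:2];print('hub',h)
k=atz(c,f(371,416),.077)[:2];b=atz(c,f(585,434),.022)[:2]
for n,p in(('knob',k),('bore',b)):
  for o in (C,h): print(n,p,np.hypot(*(p-o)),np.degrees(np.arctan2(*(p-o)[::-1])))
T=read_state();print(T['tcp_rot'][:,0])
```

```text
disc [0.60069799 0.09288174] 0.15403433576778142
hub [0.59996851 0.09172443]
knob [0.48890062 0.15811241] 0.12943605481651407 149.73761702742362
knob [0.48890062 0.15811241] 0.12939644186867086 149.13221105303808
bore [0.48625822 0.03613332] 0.12773739758603378 -153.62409561306347
bore [0.48625822 0.03613332] 0.1265717249085234 -153.94673957274216
[-9.61380741e-01  2.75221678e-01  3.14664750e-04]
```

Target geometry: axis ≈ (0.600, 0.092), knob ≈ (0.489, 0.158), bore at about +57° of turn. Moving above the knob with the jaw line tangential.

Request:
send_rows([
  [0,-0.0237,-0.0188,0.002,0],
  [0,-0.0237,-0.0188,0.002,0],
  [0,-0.0237,-0.0188,0.002,0],
  [0,-0.0237,-0.0188,0.002,0],
  [0,-0.0237,-0.0188,0.002,0],
  [0,-0.0237,-0.0188,0.002,0],
  [0,-0.0237,-0.0188,0.002,0],
  [0,-0.0237,-0.0188,0.002,0],
  [0,-0.0237,-0.0188,0.002,0],
  [0,-0.0237,-0.0188,0.002,0],
  [0,-0.0237,-0.0188,0.002,0],
  [0,-0.0237,-0.0188,0.002,0],
  [0,-0.0237,-0.0188,0.002,0],
  [0,-0.0237,-0.0188,0.002,0],
  [0,-0.0237,-0.0188,0.002,0],
  [0,-0.0237,-0.0188,0.002,0],
  [0,-0.0237,-0.0188,0.002,0],
  [0,-0.0237,-0.0188,0.002,0],
  [0,0,0,0,0.122],
  [0,0,0,0,0.122],
])

```text
time_s: 1.77
position: [0.4901, 0.1563, 0.2]
tcp_rot: [[-0.862, 0.507, -0.0], [0.507, 0.862, -0.0], [0.0, -0.0, -1.0]]
force: [-1.3, -0.4, -0.6]
opening: 0.992
grasp_force: 0.0
```

Request:
send_rows([
  [0,0,0,0,0],
  [0,0,0,0,0],
  [0,0,0,0,0],
  [0,0,0,0,0],
])

```text
time_s: 2.1
position: [0.4886, 0.1585, 0.2005]
tcp_rot: [[-0.868, 0.497, -0.0], [0.497, 0.868, -0.0], [0.0, -0.0, -1.0]]
force: [-0.2, -0.6, -0.3]
opening: 1.001
grasp_force: 0.0
```

Run:
```python
from h import *
c=cal('wrist');p,d=capture('wrist');cv2.imwrite('pics/w1.png',p);np.savez('w1.npz',d=d,K=c[0],D=c[1],t=c[2],R=c[3])
s=read_state();print(s['position'],s['tcp_rot'],s['force'],c[2],c[3])
```

```text
[0.48869075 0.15851288 0.20055992] [[-8.67509428e-01  4.97420737e-01 -5.72499147e-05]
 [ 4.97420739e-01  8.67509428e-01 -2.24493289e-05]
 [ 3.84980790e-05 -4.79522993e-05 -9.99999998e-01]] [-1.01563659 -0.47839662  0.59101029] [0.4203372  0.19895919 0.34872926] [[ 4.97403265e-01  8.30366442e-01  2.51160433e-01]
 [ 8.67519338e-01 -4.75955513e-01 -1.44487193e-01]
 [-4.36123443e-04  2.89754934e-01 -9.57100772e-01]]
```

View pics/w1.png

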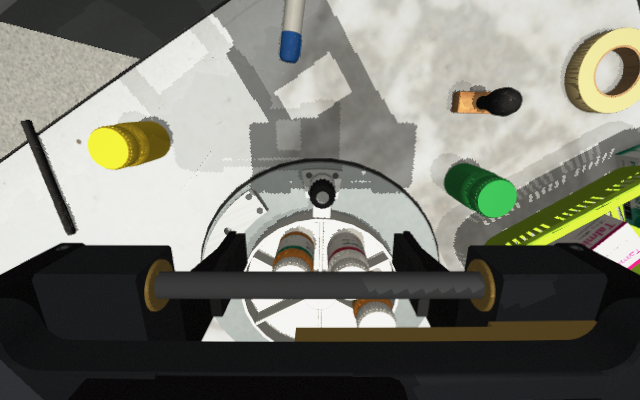

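Wrist view: the knob is at about (321,192) between the open fingers, and the stop plate with its bore is near (250,208), partly seen. I enlarge this area.

Run:
```python
import cv2
p=cv2.imread('pics/w1.png')
cv2.imwrite('pics/crop1.png',cv2.resize(p[155:255,200:350],None,fx=5,fy=5,interpolation=cv2.INTER_CUBIC))
```

```text
(no output)
```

View pics/crop1.png

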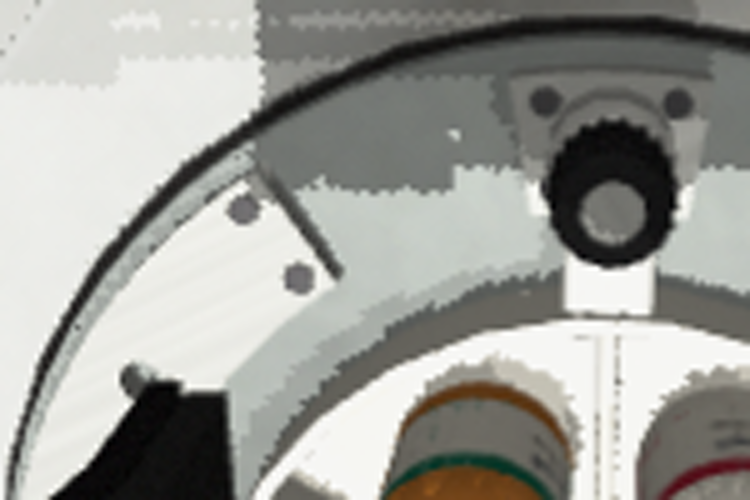

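Run:
```python
from h import *
z=np.load('w1.npz');c=(z['K'],z['D'],z['t'],z['R']);f=lambda u,v:(200+(u+.5)/5-.5,155+(v+.5)/5-.5)
C=np.array([.6003,.0923]);s=read_state();tcp=s['position'];R=s['tcp_rot']
for n,q,h in(('knob',(612,210),.077),('bore',(137,380),.022),('end_o',(258,168),.022),('end_i',(338,272),.022)):
    p=atz(c,f(*q),h)[:2];v=p-C;print(n,p,np.hypot(*v),np.degrees(np.arctan2(v[1],v[0]))%360,'tool',R[:2,:2].T@(p-tcp[:2]))
```

```text
knob [0.49118256 0.16117989] 0.12903896856186456 147.73801593442565 tool [-0.00083504  0.00355313]
bore [0.48618327 0.03595711] 0.12726802321427105 206.2769509475715 tool [-0.05878652 -0.10756557]
end_o [0.45734012 0.0892969 ] 0.14299141708074084 181.2034129517117 tool [-0.0072325  -0.07563997]
end_i [0.4871224  0.09157086] 0.11317994460612736 180.36912134986898 tool [-0.0319378  -0.05885297]
```

Knob is about +2 to +3.5 mm along tool y. Descending beside it and part-closing.

Request:
send_rows([
  [0,0,0.0025,0.025,0],
  [0,0,0,0.03,0],
  [60,0,0,0.03,0],
  [100,0,0,0.03,0],
  [130,0,0,0.0195,0],
  [150,0,0,0,0],
  [150,0,0,0,0],
  [150,0,0,0,0],
  [150,0,0,0,0],
  [150,0,0,0,0],
])

```text
time_s: 2.98
position: [0.4913, 0.1605, 0.0676]
tcp_rot: [[-0.867, 0.499, 0.003], [0.499, 0.867, 0.0], [-0.003, 0.002, -1.0]]
force: [-1.2, -0.4, -0.2]
opening: 0.482
grasp_force: 0.0
```

Run:
```python
from h import *
c=cal('wrist');p,d=capture('wrist');np.savez('w2.npz',d=d,K=c[0],D=c[1],t=c[2],R=c[3])
s=read_state();print(s['position'],s['force'],s['opening'])
cv2.imwrite('pics/w2.png',cv2.resize(p[150:280,220:420],None,fx=4,fy=4,interpolation=cv2.INTER_CUBIC))
```

```text
[0.49113723 0.16046168 0.06744737] [-0.29785802 -0.64773479 -0.39381013] 0.45581191491080303
```

View pics/w2.png

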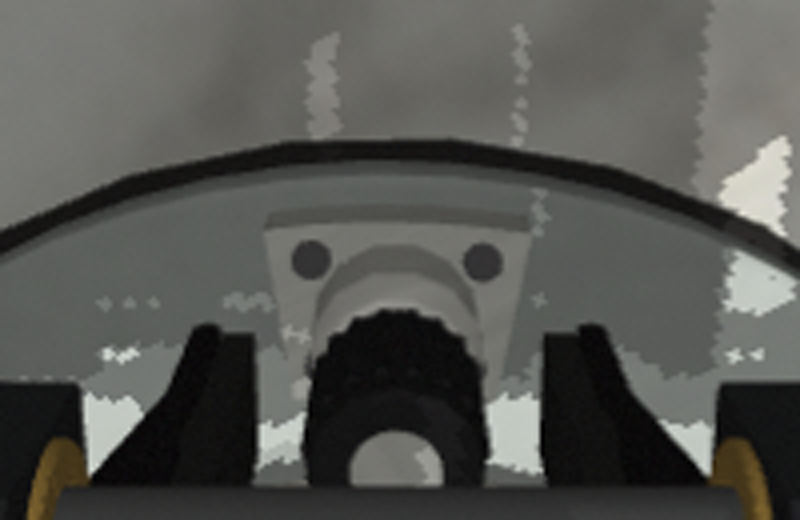

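The knob (crop column 396) is centred between the pads (255 and 543, middle 399), within about 0.5 mm. Closing gently.

Request:
send_rows([
  [165,0,0,0,0],
  [175,0,0,0,0],
  [180,0,0,0,0],
  [185,0,0,0,0],
  [190,0,0,0,0],
  [195,0,0,0,0],
  [195,0,0,0,0],
  [195,0,0,0,0],
])

```text
time_s: 3.7
position: [0.4903, 0.1604, 0.0661]
tcp_rot: [[-0.866, 0.499, 0.0], [0.499, 0.866, 0.0], [-0.0, 0.0, -1.0]]
force: [-0.1, 1.5, 1.1]
opening: 0.27
grasp_force: 30.0
```

Gripped centrally. Drawing the pin up 14 mm.

Request:
send_rows([
  [200,0,0,-0.0035,0],
  [200,0,0,-0.0035,0],
  [200,0,0,-0.0035,0],
  [200,0,0,-0.0035,0],
  [200,0,0,0,0],
  [200,0,0,0,0],
  [200,0,0,0,0],
  [200,0,0,0,0],
])

```text
time_s: 4.37
position: [0.4902, 0.1602, 0.0799]
tcp_rot: [[-0.866, 0.499, -0.0], [0.499, 0.866, -0.0], [0.0, -0.0, -1.0]]
force: [1.4, 0.2, -8.0]
opening: 0.264
grasp_force: 30.0
```

Force −8 N matches the spring at about 14 mm, so the pin is out of the bore. Starting the arc.

Request:
send_rows([
  [200,0,-0.0014,0,-0.0109],
  [200,-3e-05,-0.00284,0,-0.0218],
  [200,-3e-05,-0.00284,0,-0.0218],
  [200,-7e-05,-0.00425,0,-0.0327],
  [200,-7e-05,-0.00425,0,-0.0327],
  [200,-7e-05,-0.00425,0,-0.0327],
  [200,-7e-05,-0.00425,0,-0.0327],
  [200,-7e-05,-0.00425,0,-0.0327],
])

```text
time_s: 5.03
position: [0.4784, 0.1343, 0.0799]
tcp_rot: [[-0.954, 0.298, -0.001], [0.298, 0.954, 0.0], [0.001, -0.0, -1.0]]
force: [0.7, 0.8, -7.6]
opening: 0.266
grasp_force: 30.0
```

Request:
send_rows([
  [200,-7e-05,-0.00425,0,-0.0327],
  [200,-7e-05,-0.00425,0,-0.0327],
  [200,-7e-05,-0.00425,0,-0.0327],
  [200,-7e-05,-0.00425,0,-0.0327],
  [200,-7e-05,-0.00425,0,-0.0327],
  [200,-7e-05,-0.00425,0,-0.0327],
  [200,-7e-05,-0.00425,0,-0.0327],
  [200,-7e-05,-0.00425,0,-0.0327],
  [200,-7e-05,-0.00425,0,-0.0327],
  [200,-7e-05,-0.00425,0,-0.0327],
  [200,-7e-05,-0.00425,0,-0.0327],
  [200,-7e-05,-0.00425,0,-0.0327],
  [200,-7e-05,-0.00425,0,-0.0327],
  [200,-7e-05,-0.00425,0,-0.0327],
  [200,-7e-05,-0.00425,0,-0.0327],
  [200,-7e-05,-0.00425,0,-0.0327],
  [200,-7e-05,-0.00425,0,-0.0327],
  [200,-5e-05,-0.003,0,-0.0231],
  [200,0,-0.002,0,-0.0154],
  [200,0,-0.001,0,-0.008],
])

```text
time_s: 6.7
position: [0.4772, 0.0573, 0.0798]
tcp_rot: [[-0.956, -0.294, -0.003], [-0.294, 0.956, 0.0], [0.003, 0.001, -1.0]]
force: [-1.4, -0.0, -7.6]
opening: 0.264
grasp_force: 30.0
```

Request:
send_rows([
  [200,0,0,0,0],
  [200,0,0,0,0],
  [200,0,0,0,0],
])

```text
time_s: 6.95
position: [0.4773, 0.0573, 0.0798]
tcp_rot: [[-0.956, -0.294, -0.003], [-0.294, 0.956, -0.0], [0.003, 0.001, -1.0]]
force: [-2.5, -1.9, -7.6]
opening: 0.266
grasp_force: 30.0
```

At 47° of turn, over the stop plate and about 9° short of the bore. Lowering the pin onto the plate, then loosening the jaws so only the spring presses it.

Request:
send_rows([
  [200,0,0,0.0015,0],
  [200,0,0,0.0015,0],
  [200,0,0,0.001,0],
  [200,0,0,0.0005,0],
  [200,0,0,0,0],
  [200,0,0,0,0],
])

```text
time_s: 7.45
position: [0.4773, 0.0574, 0.0753]
tcp_rot: [[-0.956, -0.293, -0.003], [-0.293, 0.956, 0.0], [0.003, 0.001, -1.0]]
force: [-3.5, -3.0, -7.5]
opening: 0.265
grasp_force: 30.0
```

Request:
send_rows([
  [190,0,0,0,0],
  [185,0,0,0,0],
  [182,0,0,0,0],
  [180,0,0,0,0],
  [178,0,0,0,0],
  [178,0,0,0,0],
  [178,0,0,0,0],
])

```text
time_s: 8.03
position: [0.4806, 0.0572, 0.0763]
tcp_rot: [[-0.956, -0.293, 0.005], [-0.293, 0.956, -0.0], [-0.004, -0.002, -1.0]]
force: [-0.5, -0.3, -0.2]
opening: 0.296
grasp_force: 0.0
```

Released: the pin rides on the plate under its spring alone. Sweeping slowly with the knob caged.

Request:
send_rows([
  [178,0,-0.001,0,-0.0077],
  [178,0,-0.001,0,-0.0077],
  [178,0,-0.001,0,-0.0077],
  [178,0,-0.001,0,-0.0077],
  [178,0,-0.001,0,-0.0077],
  [178,0,-0.001,0,-0.0077],
  [178,0,-0.001,0,-0.0077],
  [178,0,-0.001,0,-0.0077],
  [178,0,-0.001,0,-0.0077],
  [178,0,-0.001,0,-0.0077],
  [178,0,-0.001,0,-0.0077],
  [178,0,-0.001,0,-0.0077],
  [178,0,-0.001,0,-0.0077],
  [178,0,-0.001,0,-0.0077],
  [178,0,0,0,0],
])

```text
time_s: 9.28
position: [0.4831, 0.0437, 0.0754]
tcp_rot: [[-0.919, -0.395, -0.001], [-0.395, 0.919, -0.001], [0.001, -0.0, -1.0]]
force: [-1.4, 0.2, -0.4]
opening: 0.303
grasp_force: 0.4
```

```bash
cat > look.py <<'E'
import sys
from h import *
s=read_state();R=s['tcp_rot'];c=cal('wrist');p,d=capture('wrist')
print(s['position'],np.degrees(np.arctan2(R[1,0],R[0,0]))%360-150,'tool force',R.T@s['force'])
cv2.imwrite(sys.argv[1],cv2.resize(p[150:280,220:420],None,fx=4,fy=4,interpolation=cv2.INTER_CUBIC))
E
python3 look.py pics/w3.png
```

```text
[0.48314474 0.04369555 0.0754378 ] 53.28184140046682 tool force [1.16954251 0.7490761  0.43673224]
```

View pics/w3.png

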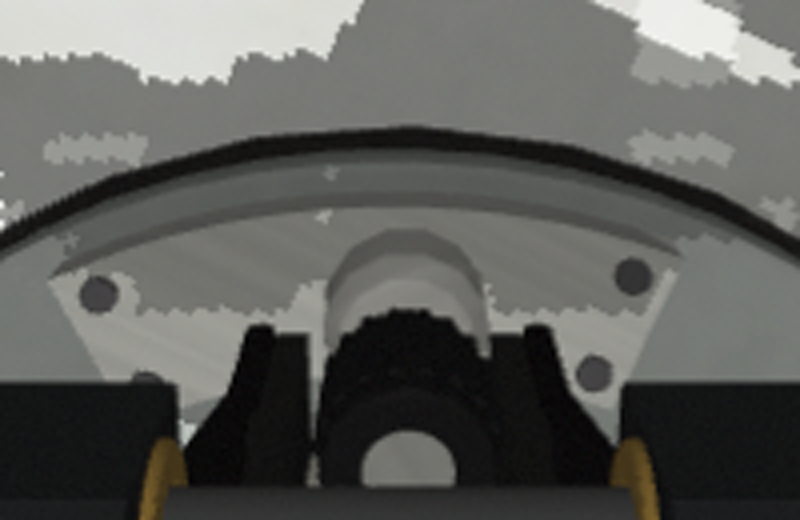

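The knob rides against the trailing pad and the boss hides the bore, which by the plate ends is a few degrees ahead. Continuing in finer steps.

Request:
send_rows([
  [178,0,-0.0006,0,-0.0046],
  [178,0,-0.0006,0,-0.0046],
  [178,0,-0.0006,0,-0.0046],
  [178,0,-0.0006,0,-0.0046],
  [178,0,-0.0006,0,-0.0046],
  [178,0,-0.0006,0,-0.0046],
  [178,0,-0.0006,0,-0.0046],
  [178,0,0,0,0],
])

```text
time_s: 10.0
position: [0.4853, 0.04, 0.0756]
tcp_rot: [[-0.906, -0.424, 0.001], [-0.424, 0.906, -0.0], [-0.0, -0.001, -1.0]]
force: [0.3, -0.0, 0.8]
opening: 0.303
grasp_force: 0.1
```

Request:
send_rows([
  [178,0,-0.0006,0,-0.0046],
  [178,0,-0.0006,0,-0.0046],
  [178,0,-0.0006,0,-0.0046],
  [178,0,0,0,0],
])

```text
time_s: 10.33
position: [0.4863, 0.0384, 0.0757]
tcp_rot: [[-0.9, -0.436, 0.001], [-0.436, 0.9, -0.0], [-0.001, -0.001, -1.0]]
force: [-0.2, -0.8, -0.1]
opening: 0.301
grasp_force: 0.0
```

Request:
send_rows([
  [178,0,-0.0006,0,-0.0046],
  [178,0,-0.0006,0,-0.0046],
  [178,0,-0.0006,0,-0.0046],
  [178,0,0,0,0],
])

```text
time_s: 10.67
position: [0.4867, 0.037, 0.0756]
tcp_rot: [[-0.894, -0.449, 0.0], [-0.449, 0.894, -0.0], [-0.0, -0.0, -1.0]]
force: [-0.4, 0.3, 0.6]
opening: 0.304
grasp_force: 0.0
```

```bash
python3 look.py pics/w4.png
```

```text
[0.48669032 0.03696921 0.07555818] 56.66537857583381 tool force [ 0.23568684  0.42333882 -0.55042728]
```

View pics/w4.png

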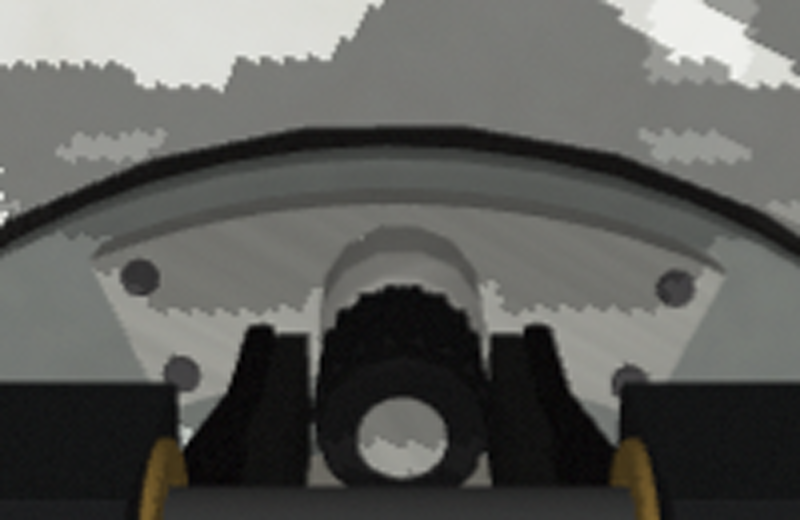

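The knob has clearly dropped: its top moved from crop (408,480) to (402,437), with gaps to both pads. I work out the height.

Run:
```python
from h import *
c=cal('wrist');s=read_state()
R=s['tcp_rot'];
for x in(-.002,-.001,0,.001,.002):
  for h in(.077,.081,.086):
    P=s['position']+R[:,0]*x;P[2]=h;q=proj(c,P)[0];print(x,h,(q-[219.5,149.5])*4,end=' ')
  print()
p,d=capture('wrist');print(d[255:262,314:327].round(4)); K,D,t,Rc=c
u=np.median(d[255:262,314:327]);print((t+ray(c,(320,258))[1]*u))
```

```text
-0.002 0.077 [396.43476607 450.6369241 ] -0.002 0.081 [396.34864804 465.38643227] -0.002 0.086 [396.23507147 484.84034286] 
-0.001 0.077 [396.42772863 444.06459641] -0.001 0.081 [396.34127644 458.68509018] -0.001 0.086 [396.22724668 477.97094983] 
0 0.077 [396.42066844 437.46817841] 0 0.081 [396.3338804  451.95854975] 0 0.086 [396.21939511 471.07486457] 
0.001 0.077 [396.41358539 430.84755853] 0.001 0.081 [396.32645982 445.206691  ] 0.001 0.086 [396.21151664 464.15195543] 
0.002 0.077 [396.40647941 424.20262464] 0.002 0.081 [396.31901461 438.42939338] 0.002 0.086 [396.20361116 457.20209009] 
[[0.1609 0.1624 0.1627 0.1616 0.1619 0.1619 0.1622 0.1608 0.1624 0.1616
  0.1608 0.1615 0.1619]
 [0.1627 0.1612 0.1626 0.1622 0.1622 0.1614 0.1615 0.1629 0.1628 0.1624
  0.1629 0.1623 0.1625]
 [0.1624 0.1622 0.1629 0.1614 0.1614 0.1618 0.163  0.1625 0.1618 0.1615
  0.1629 0.1626 0.1623]
 [0.1633 0.1623 0.163  0.1625 0.1618 0.1629 0.1622 0.1636 0.1613 0.1627
  0.     0.163  0.1623]
 [0.1619 0.1629 0.1625 0.1621 0.1625 0.1623 0.1629 0.1621 0.1614 0.1622
  0.1629 0.1633 0.1624]
 [0.1628 0.1625 0.1629 0.1626 0.1628 0.1636 0.1619 0.1626 0.1638 0.1633
  0.1623 0.1629 0.1632]
 [0.1617 0.1618 0.1624 0.1619 0.1633 0.1636 0.1632 0.1629 0.1629 0.1627
  0.1625 0.1635 0.1627]]
[0.48559916 0.03732016 0.07755043]
```

The knob top is at z ≈ 0.0776, so the pin is fully home. Opening and withdrawing upward.

Request:
send_rows([
  [165,0,0,0,0],
  [140,0,0,0,0],
  [110,0,0,0,0],
  [90,0,0,0,0],
  [90,0,0,0,0],
  [90,0,0,-0.005,0],
  [90,0,0,-0.015,0],
  [90,0,0,-0.03,0],
  [90,0,0,-0.03,0],
  [90,0,0,-0.03,0],
  [90,0,0,-0.03,0],
  [90,0.03,0,-0.01,0],
  [90,0.03,0,0,0],
  [90,0.01,0,0,0],
  [90,0,0,0,0],
  [90,0,0,0,0],
  [90,0,0,0,0],
])

```text
time_s: 12.18
position: [0.4254, 0.0057, 0.2256]
tcp_rot: [[-0.894, -0.448, 0.002], [-0.448, 0.894, -0.0], [-0.001, -0.001, -1.0]]
force: [-0.7, 0.9, 0.1]
opening: 0.645
grasp_force: 0.0
```

Run:
```python
from h import *
s=read_state();print(s['position'],s['force'],s['time_s'])
p,d=capture('side')
cv2.imwrite('pics/s5.png',cv2.resize(p[190:330,190:400],None,fx=3.8,fy=3.8,interpolation=cv2.INTER_CUBIC))
```

```text
[0.425406   0.00565157 0.22561356] [-0.65881115  0.87235409  0.14555339] 12.1833
```

View pics/s5.png

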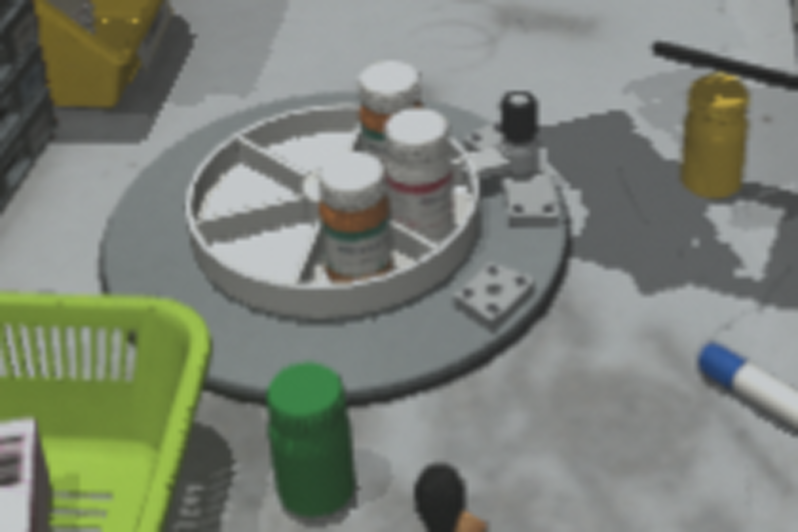

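The three bottles stand in their pockets. The knob at crop (518,117) sits down on its boss over the stop plate, the first plate's bore at (494,288) is empty, and the arm is clear.

```bash
python3 -c "from rig import *;print(hand_in())"
```

```text
the job is handed in; nothing more can be done
None
```

The carousel is turned about 57° anticlockwise to the next stop plate; by the wrist camera's depth reading the pin is fully home, the bottles are standing in their pockets, the arm is clear, and the job was handed in at about 12 s.

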